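# Isolator to OFF, hasp holes lined up for the padlock

## Robot

A 7-joint arm with a two-finger parallel gripper is mounted at the origin on the work surface. World frame = base frame: x ahead of the robot, y to its left, z up, the work surface at z = 0. Lengths are in m, angles in rad, forces in N, time in s.
With the tool pointing down it reaches from about 0.425 to 0.875 m from the base axis. Payload 4.7 kg.
Tool frame: the origin (TCP) lies on the centre line of the jaws, within the pads' length; the fingertips stand 22 mm ahead of it and the grasp point (between the pads) lies 3 mm ahead of it (manip.finger_overhang is the distance from the TCP to the fingertips, in m); z points along the fingers, y is the line along which they close (so a half turn about z gives the same grasp; the last joint's range is limited). The gripper opens to 85 mm and grips with 20 to 120 N. Pads are 22 mm wide; open, the fingers measure 114 mm over their backs; the gripper's body (76 mm by 85 mm) begins 54 mm behind the grasp point. The pads swing forward as they close: fully open they stand 13 mm farther back than shut.
Start: joints at [1.33, 0.321, -0.07, 1.45, 0.023, 1.371, -0.057], TCP at [0.164, -0.629, 0.253] pointing down, gripper open.
Joint ranges: [-2.86, 2.86], [-0.3, 2.09], [-1.38, 1.24], [0.06, 2.45], [-1.56, 4.7], [0.09, 2.05], [-2.69, 2.69]. Speed limits (rad/s): [2.57, 2.57, 3.14, 3.14, 3.14, 3.14, 3.14].

## Interface

Orientations are given as a unit quaternion [x, y, z, w].
In Python, from cell import manip gives the robot as it stands.
- The arm moves only by the tool jog_arm, never from a script. Its argument "rows" is a list of rows, each a list of 3 entries, a list of its own where there are three numbers: the shift along the tool's x, y, z as a fraction of full scale, then the turn, a rotation vector about the tool's x, y, z as a fraction of full scale, then the closure, from 0 (fully open) to 1 (shut). In form: [[[x, y, z], [wx, wy, wz], grip], ...]. A call has 1 to 12 rows; each row is the pose to reach, as a shift and turn from the pose commanded when the call began, along the tool's axes at that moment; what a row does not reach only later rows make up. Full scale, the value 1, is 25 cm for a shift and 45 degrees for a turn. A row lasts 1/8 s, in which the tool goes at most 62.5 mm and 10.7 degrees, less where a joint would pass 70% of its speed; a pose out of reach is approached as far as the arm can. A call with a number of a shift or a turn outside -1 to 1 is refused whole. A call with a gripper value outside its range is refused whole. The fingers move at their own pace and stop on an object; "squeeze" is the grip in N (left out, the last holds). Time passes only in rows, so rows that repeat a pose let the fingers close. It gives the time, the measured TCP pose, the force, the opening and the grip force at its end, in the units of the state.
- manip.observe(): the state, without advancing time (a new reading comes with each control period).
- manip.camera(name): name is "scene" or "side" or "wrist"; returns (picture, depth): 400x640x3 uint8, blue, green, red; 400x640 float32, m along the optical axis (not along the pixel's ray), 0 where there is no reading.
- manip.get_calibration(name): a dict with "camera_matrix" (3x3 intrinsics, pixels), "R" (3x3) and "t" (3): a world point X has camera coordinates R X + t; the wrist camera has in their place "mount" (4x4, takes a point from camera to tool coordinates, whose origin is the TCP and whose axes are the flange's). Camera axes: x right, y down, z forward; pixel columns grow to the right and rows downward; lengths in m; the calibration is good to about 2 mm. A picture is of the moment at which its call begins: read the wrist's pose just before it. get_calibration takes no time and is no camera call.
- manip.job_done(): hands the job in; it is judged then, once.
The state is a dict: "t": time; "joint_positions": joint angles; "qvel": joint speeds; "effort": joint torques, N m; "tcp_pos": TCP position; "ee_rot": TCP orientation; "ft_force": force on the tool from outside, world axes, zero at the start; "wrist_torque": the same for the moment, N m; "grip_width": finger opening in m; "finger_force": force on a finger pad.
Only numpy, scipy, OpenCV 4.12 (cv2) and the standard library are available. Lean on these libraries where they do the work, as an engineer would, in place of code of your own. Each camera call takes 0.05 s, during which the arm holds its last target. There are 200 camera calls.

## Task

Two isolator boxes lie on their backs on the tool-room bench. Switch off the one with the long handle: swing that handle clockwise (seen from above) until the hole in its short steel tail sits over the hole in the padlock lug at the side of the box, so that a padlock could go through both, and let go of it there. The handle can travel on past off, so stop where the holes line up, and leave the small isolator's knob set as it is.

Things in the scene. Friction and masses are not known exactly. Their poses are not given: they have to be found in the camera images.
- handle_grip (a point): On the axis of the long handle's grip: an upright black post, 28 mm diameter, at the handle's outer end; its top is 21 mm above this point, the flat arm (26 mm wide) 30 mm below. 138 mm above the bench. The handle turns about a vertical axis 105 mm away; it has no spring, moves with about 3.5 N here and stays where left. It starts at ON or up to 26 degrees towards OFF; stop 30 degrees past OFF.
- tail_hole (a point): Centre of the 18 mm hole in the handle's steel tail, a plate 34 mm wide, 6 mm thick, 97 mm above the bench, moving with the handle. Seen from above, grip, turning axis and this hole lie in one straight line: axis to grip 105 mm, axis to this hole 55 mm on the opposite side.
- lug_hole (a point): Centre of the 18 mm hole in the fixed padlock lug, a steel plate 36 mm wide, 5 mm thick, overhanging a long side of the isolator box (light grey, 180 x 120 mm, 85 mm high, fixed) by 45 mm, 87 mm above the bench. 55 mm from the handle's turning axis: at OFF (90 degrees clockwise from ON) the tail lies just above the lug, not touching, hole over hole.
- small_knob_end (a point): Top of one end of the bar knob (62 x 14 mm, 22 mm high) of the other, small isolator: a light grey box 110 x 110 mm, 69 mm high, fixed, without a lug. This point is 26 mm from the knob's vertical turning axis and 99 mm above the bench, the top of that isolator. A bystander: the knob must stay as it is set.

How it is judged:
At the end, for the whole second after the job is handed in: Seen from above, the centre of the tail's hole is within 10 mm of the centre of the lug's hole (the handle within about 10 degrees of OFF), and stays so after release (horizontal distance between tail_hole and lug_hole below 0.01 m); the robot touches nothing.
It fails at once if the small isolator's knob is turned (its end moves more than 8 mm, about 18 degrees) (distance of small_knob_end from where it was at the start of the episode above 0.008 m).
It also fails if it takes over 32 s, if anything falls off the work surface, if the arm or the gripper's body presses on something with over 40 N, if the wrist force passes 120 N, or if a joint passes its speed limit or range.

## Working session

There is one attempt and no reset: what is moved stays moved. The work goes in short steps, Python scripts to look and compute and a tool call to move; the robot and the scene stay as the last step left them, time stands still between calls to the robot, and variables do not carry over. Pictures are saved under pics/ and viewed, at most 10 in all, crops included, and the job is handed in when it is done.

Besides the shell and the picture viewer there is one more tool, called after ">>>" in YAML: its name, and indented under it one key for each argument. jog_arm: Moves the arm, as the interface text tells. Its arguments: {"type":"object","properties":{"rows":{"type":"array"},"squeeze":{"type":"number"}},"required":["rows"]}

```bash
mkdir -p pics; ls
cat > h.py <<'E'
import numpy as np,cv2
from cell import manip
from scipy.spatial.transform import Rotation as Ro
def world(name,u,v,d):
    c=manip.get_calibration(name);K=np.array(c["camera_matrix"])
    p=np.linalg.inv(K)@np.array([u,v,1])*d
    return np.array(c["R"]).T@(p-np.array(c["t"]))
def atz(name,u,v,z):
    c=manip.get_calibration(name);K=np.array(c["camera_matrix"]);R=np.array(c["R"])
    o=-R.T@np.array(c["t"]);r=R.T@np.linalg.inv(K)@np.array([u,v,1])
    return o+r*(z-o[2])/r[2]
E
python3 - <<'E'
from h import *
print(manip.observe())
for n in("scene","side"):
    a,d=manip.camera(n);cv2.imwrite(f"pics/{n}0.png",a);np.save(f"{n}0.npy",d)
    c=manip.get_calibration(n);print(n,-np.array(c["R"]).T@c["t"])
E
```

```text
pics
{'t': 0.0, 'joint_positions': array([ 1.33010831,  0.32185886, -0.07007805,  1.4516782 ,  0.02262129,
        1.370761  , -0.0568877 ]), 'qvel': array([ 0.00140783,  0.0006241 , -0.0003166 ,  0.00103481, -0.00034911,
        0.00052493,  0.00194315]), 'effort': array([ 9.39748725e-05, -4.93580747e+01, -3.82363508e-01, -3.14329720e+01,
        1.29789850e-02,  1.13120733e-02,  1.59691388e-05]), 'tcp_pos': array([ 0.16364826, -0.62856137,  0.2521985 ]), 'ee_rot': array([ 9.91893301e-01,  1.27069903e-01, -1.80690799e-04, -9.42052585e-04]), 'ft_force': array([-0.10581189,  0.17465072,  0.49565077]), 'wrist_torque': array([-0.02810755, -0.01264418, -0.01515945]), 'finger_force': 0.0, 'grip_width': 0.08528472812080372}
scene [ 0.91952406 -0.09528406  0.73449825]
side [0.12873632 0.52708777 0.56974776]
```

View pics/scene0.png

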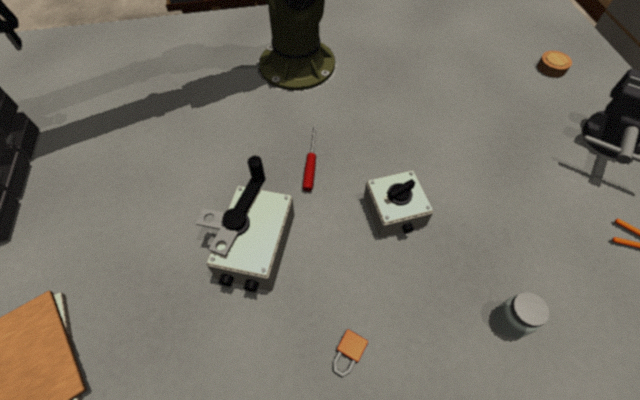

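View pics/side0.png

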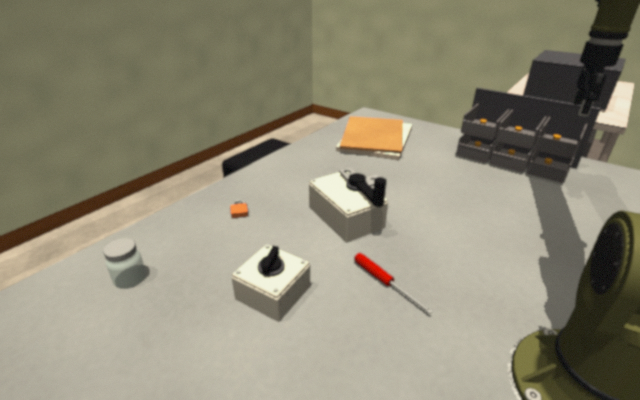

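The scene view shows the long-handled box at about (250,232): grip top (255,161), hub (235,218), tail hole (222,246), lug hole (209,217). The small isolator is at (400,195). I'll enlarge the crop.

Run:
```python
from h import *
a=cv2.imread("pics/scene0.png")
cv2.imwrite("pics/c0.png",cv2.resize(a[145:265,190:310],None,fx=5,fy=5,interpolation=cv2.INTER_CUBIC))
```

```text
(no output)
```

View pics/c0.png

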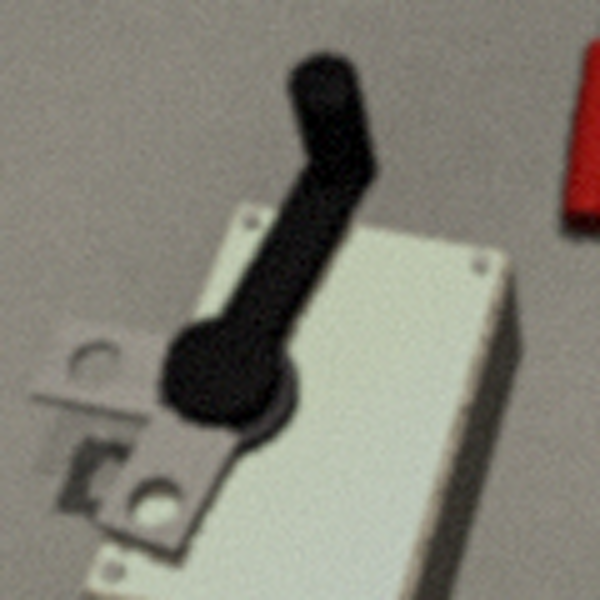

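Enlarged: tail hole centre (158,502), lug hole (97,364), grip top centre (324,83) in the crop, which is (221.6,245.4), (209.4,217.8), (254.8,161.6) in the full picture.

Run:
```python
from h import *
f=lambda x,y,z:atz("scene",190+x/5,145+y/5,z)
T=f(157,502,.1);L=f(97,363,.0895);G=f(324,83,.159)
print(T,L,G,np.linalg.norm((T-G)[:2]))
A=(T+(G-T)*55/160)[:2];print("axis",A,np.linalg.norm(L[:2]-A))
an=lambda p:np.degrees(np.arctan2(*(p[:2]-A)[::-1]))
print(an(T),an(L),an(G))
# box corners at z .085
for p in[(250,220),(480,265),(113,570)]:print(f(*p,.085))
d=np.load("scene0.npy")
for u,v in[(255,161),(222,252),(235,218),(400,190)]:print(world("scene",u,v,d[v,u]))
print("small knob",atz("scene",402,190,.099))
```

```text
[ 0.59945767 -0.22176492  0.1       ] [ 0.53046829 -0.24448329  0.0895    ] [ 0.46466067 -0.14015488  0.159     ] 0.1575767400344564
axis [ 0.5531212  -0.19371147] 0.055596157740068396
-31.19193517330439 -114.0450415801381 148.80806482669564
[ 0.47119276 -0.18197052  0.085     ]
[ 0.50954666 -0.09187164  0.085     ]
[ 0.61655095 -0.24181146  0.085     ]
[ 0.46317739 -0.13966587  0.15885161]
[ 0.61279245 -0.22123927  0.09992143]
[ 0.5533284  -0.19195809  0.11183343]
[0.53953744 0.13487605 0.09796215]
small knob [0.54086512 0.13841834 0.099     ]
```

>>> jog_arm:
  rows:
    - [[0.83,-0.8,0],[0,0,-1],0]
    - [[0.83,-0.8,0],[0,0,-1],0]
    - [[0.83,-0.8,0],[0,0,-1],0]
    - [[0.83,-0.8,0],[0,0,-1],0]
    - [[0.83,-0.8,0],[0,0,-1],0]
    - [[0.83,-0.8,0],[0,0,-1],0]
    - [[0.83,-0.8,0],[0,0,-1],0]
    - [[0.83,-0.8,0],[0,0,-1],0]
  squeeze: 40

```text
t: 1.1
tcp_pos: [0.313, -0.3846, 0.253]
ee_rot: [0.869, 0.495, -0.0, -0.0]
ft_force: [-0.1, 0.6, 0.1]
grip_width: 0.0857
finger_force: 0.0
```

```bash
cat >> h.py <<'E'
def rel(p,ydeg):
    "tool-axis fractions to reach TCP p with tool y at world angle ydeg, pointing down"
    s=manip.observe();R=Ro.from_quat(s["ee_rot"]);y=np.radians(ydeg)
    M=np.array([[-np.sin(y),np.cos(y),0],[np.cos(y),np.sin(y),0],[0,0,-1]]).T
    M=np.column_stack([np.cross([np.cos(y),np.sin(y),0],[0,0,-1]),[np.cos(y),np.sin(y),0],[0,0,-1]])
    return (R.inv().apply(np.array(p)-s["tcp_pos"])/.25).round(3),((R.inv()*Ro.from_matrix(M)).as_rotvec(degrees=True)/45).round(3)
def st():
    s=manip.observe();R=Ro.from_quat(s["ee_rot"]).as_matrix()
    print(s["t"],s["tcp_pos"].round(4),"y ang",np.degrees(np.arctan2(R[1,1],R[0,1])).round(1),"j",s["joint_positions"].round(2),"F",s["ft_force"].round(1),s["grip_width"])
E
python3 -c "
from h import *
st()
for a in(10,58.8):print(rel([.4645,-.14,.252],a))"
```

```text
1.1 [ 0.313  -0.3846  0.253 ] y ang -30.6 j [ 1.15  0.01 -0.32  1.81  0.    1.32  0.3 ] F [-0.1  0.6  0.1] 0.08565878760688654
(array([1.151, 0.023, 0.004]), array([-0.001, -0.   , -0.903]))
(array([1.151, 0.023, 0.004]), array([-0.   , -0.   , -1.987]))
```

>>> jog_arm:
  rows:
    - [[0.95,0.02,0],[0,0,-1],0]
    - [[0.95,0.02,0],[0,0,-1],0]
    - [[0.95,0.02,0],[0,0,-1],0]
    - [[0.95,0.02,0],[0,0,-1],0]
    - [[0.95,0.02,0],[0,0,-1],0]
    - [[0.95,0.02,0],[0,0,-1],0]
    - [[0.95,0.02,0],[0,0,-1],0]
    - [[0.95,0.02,0],[0,0,-1],0]

```text
t: 2.1
tcp_pos: [0.4381, -0.1822, 0.2532]
ee_rot: [0.613, 0.79, -0.0, -0.0]
ft_force: [0.2, -0.9, 0.2]
grip_width: 0.0853
finger_force: 0.0
```

```bash
python3 -c "
from h import *
st()
print(rel([.4645,-.14,.23],58.8))"
```

```text
2.1 [ 0.4381 -0.1822  0.2532] y ang 14.4 j [ 0.91 -0.04 -0.56  1.85 -0.02  1.32  0.61] F [ 0.2 -0.9  0.2] 0.08532540320710869
(array([0.137, 0.144, 0.093]), array([-0.   , -0.   , -0.986]))
```

>>> jog_arm:
  rows:
    - [[0.137,0.144,0.09],[0,0,-0.99],0]
    - [[0.137,0.144,0.09],[0,0,-0.99],0]
    - [[0.137,0.144,0.09],[0,0,-0.99],0]
    - [[0.137,0.144,0.09],[0,0,-0.99],0]
    - [[0.137,0.144,0.09],[0,0,-0.99],0]
    - [[0.137,0.144,0.09],[0,0,-0.99],0]
    - [[0.137,0.144,0.09],[0,0,-0.99],0]

```text
t: 2.98
tcp_pos: [0.4649, -0.1388, 0.2308]
ee_rot: [0.267, 0.964, -0.0, 0.0]
ft_force: [-0.2, 0.3, -0.4]
grip_width: 0.0853
finger_force: 0.0
```

```bash
python3 -c "
from h import *
st()
print(rel([.4645,-.14,.143],58.8))
a,d=manip.camera('wrist');cv2.imwrite('pics/w1.png',a)
print(manip.get_calibration('wrist'))
c=manip.get_calibration('wrist');s=manip.observe();R=Ro.from_quat(s['ee_rot'])
p=R.inv().apply(np.array([.4645,-.14,.159])-s['tcp_pos']);q=np.linalg.inv(c['mount'])@np.r_[p,1];q=np.array(c['camera_matrix'])@q[:3];print(q[:2]/q[2])"
```

```text
2.975 [ 0.4649 -0.1388  0.2308] y ang 59.0 j [ 0.86  0.01 -0.62  1.86  0.    1.28  1.27] F [-0.2  0.3 -0.4] 0.08531887095899297
(array([-0.001, -0.005,  0.351]), array([-0.   ,  0.   ,  0.005]))
{'camera_matrix': array([[277.07734656,   0.        , 317.3125866 ],
       [  0.        , 277.07734656, 196.57010329],
       [  0.        ,   0.        ,   1.        ]]), 'mount': array([[ 2.05931095e-05, -9.44459289e-01, -3.28628440e-01,
         8.54051330e-02],
       [ 9.99999966e-01,  1.05400170e-04, -2.40250239e-04,
        -3.21362710e-04],
       [ 2.61544063e-04, -3.28628423e-01,  9.44459258e-01,
        -1.19936363e-01],
       [ 0.00000000e+00,  0.00000000e+00,  0.00000000e+00,
         1.00000000e+00]])}
[316.21931698 220.35429372]
```

View pics/w1.png

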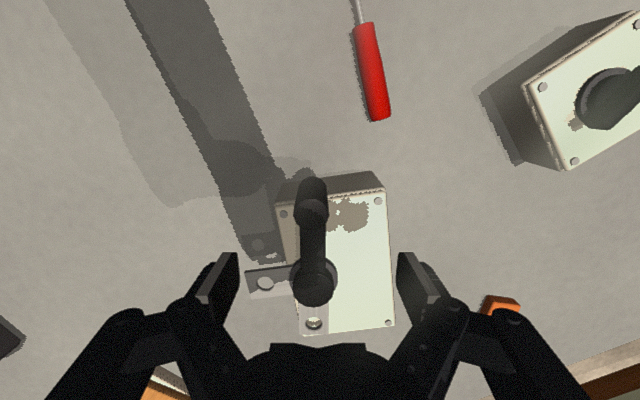

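The wrist view shows the post top at about (311,213), between the fingers and within about 4 mm of the prediction (316,220). The lug hole is at (264,284) and the tail hole at (314,323). I'll go down and grip.

>>> jog_arm:
  rows:
    - [[0,0,0.1],[0,0,0],0]
    - [[0,0,0.2],[0,0,0],0]
    - [[0,0,0.3],[0,0,0],0]
    - [[0,0,0.35],[0,0,0],0]
    - [[0,0,0.35],[0,0,0],0]
    - [[0,0,0.35],[0,0,0],0.3]
    - [[0,0,0.35],[0,0,0],0.6]
    - [[0,0,0.35],[0,0,0],0.8]
    - [[0,0,0.35],[0,0,0],0.8]
    - [[0,0,0.35],[0,0,0],0.8]
    - [[0,0,0.35],[0,0,0],0.8]

```text
t: 4.4
tcp_pos: [0.4647, -0.1396, 0.1441]
ee_rot: [0.266, 0.964, -0.001, 0.0]
ft_force: [-3.0, -2.0, 5.4]
grip_width: 0.0269
finger_force: 39.0
```

```bash
python3 -c "
from h import *
st()
A=np.array([.553,-.1935])
# rows: handle angle 148.8 -> 66.3
p0=manip.observe()['tcp_pos'];r=p0[:2]-A;print('start ang',np.degrees(np.arctan2(r[1],r[0])),np.hypot(*r))
for k in range(1,13):
  th=148.8-82.5*k/12
  print(k,th,rel([*(A+.105*np.array([np.cos(np.radians(th)),np.sin(np.radians(th))])),p0[2]],th-90))"
```

```text
4.4 [ 0.4647 -0.1396  0.1441] y ang 59.1 j [ 0.84  0.09 -0.63  1.97  0.06  1.1   1.22] F [-3.  -2.   5.4] 0.02687756883353969
start ang 148.5921048857759 0.10340341617185306
1 141.925 (array([ 0.003,  0.049, -0.   ]), array([-0.002,  0.001,  0.16 ]))
2 135.05 (array([-0.006,  0.098, -0.   ]), array([-0.002,  0.001,  0.312]))
3 128.175 (array([-0.021,  0.146, -0.   ]), array([-0.002,  0.001,  0.465]))
4 121.30000000000001 (array([-0.042,  0.192, -0.   ]), array([-0.002,  0.001,  0.618]))
5 114.42500000000001 (array([-0.068,  0.235, -0.   ]), array([-0.002,  0.001,  0.771]))
6 107.55000000000001 (array([-0.099,  0.275, -0.   ]), array([-0.001,  0.001,  0.924]))
7 100.67500000000001 (array([-0.135,  0.311, -0.   ]), array([-1.000e-03,  2.000e-03,  1.076e+00]))
8 93.80000000000001 (array([-0.175,  0.342, -0.   ]), array([-1.000e-03,  2.000e-03,  1.229e+00]))
9 86.92500000000001 (array([-0.218,  0.368, -0.   ]), array([-1.000e-03,  2.000e-03,  1.382e+00]))
10 80.05000000000001 (array([-0.263,  0.389, -0.   ]), array([-1.000e-03,  2.000e-03,  1.535e+00]))
11 73.17500000000001 (array([-0.312,  0.404, -0.   ]), array([-1.000e-03,  2.000e-03,  1.687e+00]))
12 66.30000000000001 (array([-0.361,  0.413, -0.   ]), array([-1.00e-03,  2.00e-03,  1.84e+00]))
```

>>> jog_arm:
  rows:
    - [[0.002,0.025,0],[0,0,0.08],0.8]
    - [[0.001,0.049,0],[0,0,0.16],0.8]
    - [[-0.002,0.074,0],[0,0,0.235],0.8]
    - [[-0.007,0.098,0],[0,0,0.31],0.8]
    - [[-0.014,0.122,0],[0,0,0.39],0.8]
    - [[-0.022,0.146,0],[0,0,0.465],0.8]
    - [[-0.032,0.17,0],[0,0,0.54],0.8]
    - [[-0.043,0.192,0],[0,0,0.62],0.8]
    - [[-0.055,0.214,0],[0,0,0.695],0.8]
    - [[-0.068,0.235,0],[0,0,0.77],0.8]
    - [[-0.083,0.256,0],[0,0,0.845],0.8]
    - [[-0.099,0.275,0],[0,0,0.92],0.8]

```text
t: 5.9
tcp_pos: [0.5226, -0.0973, 0.1441]
ee_rot: [0.591, 0.806, -0.002, 0.003]
ft_force: [2.6, -10.9, 1.1]
grip_width: 0.027
finger_force: 39.4
```

```bash
python3 -c "
from h import *
st()
A=np.array([.553,-.1935])
p0=manip.observe()['tcp_pos'];r=p0[:2]-A;print('ang',np.degrees(np.arctan2(r[1],r[0])),np.hypot(*r))
for th in(100.7,93.8,87,80,73,66.3):
  print(th,rel([*(A+.105*np.array([np.cos(np.radians(th)),np.sin(np.radians(th))])),p0[2]],th-90))
"
```

```text
5.9 [ 0.5226 -0.0973  0.1441] y ang 17.5 j [ 0.68  0.2  -0.61  1.86  0.13  1.11  0.33] F [  2.6 -10.9   1.1] 0.02702473623845527
ang 107.54508674688768 0.10093280655601979
100.7 (array([ 0.013,  0.05 , -0.   ]), array([0.002, 0.009, 0.151]))
93.8 (array([0.004, 0.1  , 0.   ]), array([0.002, 0.009, 0.304]))
87 (array([-0.01 ,  0.147,  0.   ]), array([0.003, 0.009, 0.455]))
80 (array([-0.031,  0.194,  0.   ]), array([0.003, 0.008, 0.611]))
73 (array([-0.058,  0.238,  0.001]), array([0.004, 0.008, 0.766]))
66.3 (array([-0.088,  0.277,  0.001]), array([0.004, 0.008, 0.915]))
```

>>> jog_arm:
  rows:
    - [[-0.006,0.025,0],[0,0,0.075],0.8]
    - [[-0.007,0.05,0],[0,0,0.15],0.8]
    - [[-0.01,0.075,0],[0,0,0.225],0.8]
    - [[-0.015,0.1,0],[0,0,0.3],0.8]
    - [[-0.021,0.124,0],[0,0,0.38],0.8]
    - [[-0.03,0.147,0],[0,0,0.455],0.8]
    - [[-0.04,0.171,0],[0,0,0.53],0.8]
    - [[-0.051,0.194,0],[0,0,0.61],0.8]
    - [[-0.064,0.217,0],[0,0,0.69],0.8]
    - [[-0.078,0.238,0],[0,0,0.765],0.8]
    - [[-0.078,0.238,0],[0,0,0.765],0.8]

```text
t: 7.28
tcp_pos: [0.5836, -0.0994, 0.1441]
ee_rot: [0.804, 0.595, -0.003, 0.003]
ft_force: [-3.2, -10.9, 5.2]
grip_width: 0.0274
finger_force: 39.9
```

```bash
python3 -c "
from h import *
st()
A=np.array([.553,-.1935])
p0=manip.observe()['tcp_pos'];r=p0[:2]-A;print('ang',np.degrees(np.arctan2(r[1],r[0])),np.hypot(*r))
a,d=manip.camera('scene')
cv2.imwrite('pics/c1.png',cv2.resize(a[145:265,190:310],None,fx=5,fy=5,interpolation=cv2.INTER_CUBIC))
for th in(66.3,):
  print(th,rel([*(A+.105*np.array([np.cos(np.radians(th)),np.sin(np.radians(th))])),p0[2]],th-90))
"
```

```text
7.275 [ 0.5836 -0.0994  0.1441] y ang -17.0 j [ 0.56  0.32 -0.52  1.72  0.18  1.15 -0.31] F [ -3.2 -10.9   5.2] 0.027424538177779963
ang 71.9747140530609 0.09894655452772352
66.3 (array([ 0.021,  0.042, -0.   ]), array([0.003, 0.009, 0.149]))
```

View pics/c1.png

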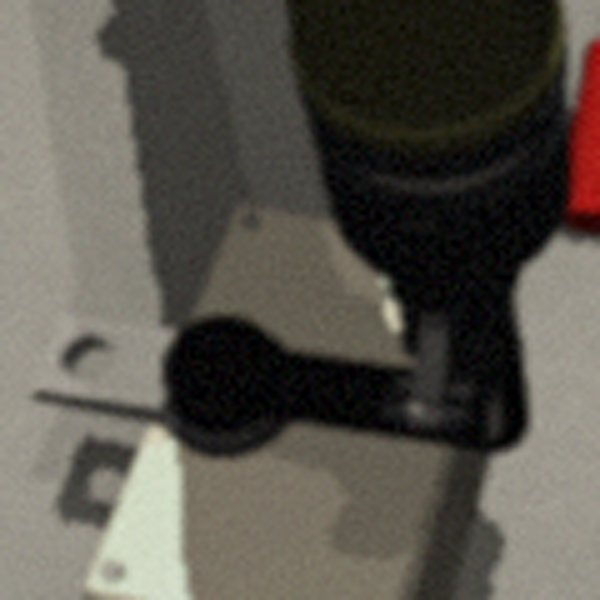

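The tail now almost covers the lug: its hole rim is near crop (90,352), with a dark crescent at its upper left. I'll compare this with the projected hole position at each angle.

Run:
```python
from h import *
c=manip.get_calibration("scene");K=np.array(c["camera_matrix"]);R=np.array(c["R"]);t=np.array(c["t"])
def pr(X):
    p=K@(R@X+t);return (p[:2]/p[2]-[190,145])*5
f=lambda x,y,z:atz("scene",190+x/5,145+y/5,z)
L=f(97,363,.0895)[:2];print("OFF tail hole px",pr(np.r_[L,.1]))
A=np.array([.553,-.1935])
for th in(-120,-113,-110,-105,-100):print(th,pr(np.r_[A+.055*np.array([np.cos(np.radians(th)),np.sin(np.radians(th))]),.1]))
a=cv2.imread("pics/c1.png");cv2.imwrite("pics/c2.png",cv2.resize(a[290:440,20:220],None,fx=4,fy=4,interpolation=cv2.INTER_CUBIC))
```

```text
OFF tail hole px [ 90.22834345 349.76315513]
-120 [ 98.71069589 337.35830988]
-113 [ 91.22260648 351.94975312]
-110 [ 88.60036302 358.38517202]
-105 [ 85.04719886 369.29225716]
-100 [ 82.54736227 380.35689258]
```

View pics/c2.png

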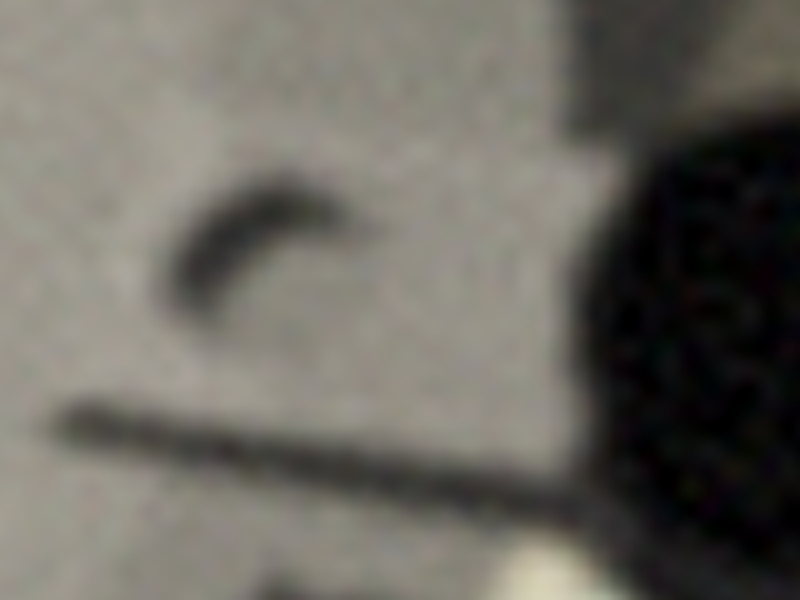

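The tail hole centre is at about crop (87,356), and OFF would be (90,350). It is about 3 mm, or 3°, short, so I'll nudge it on and release upward.

>>> jog_arm:
  rows:
    - [[-0.003,0.013,0],[0,0,0.04],0.8]
    - [[-0.004,0.026,0],[0,0,0.075],0.8]
    - [[-0.004,0.026,0],[0,0,0.075],0.8]
    - [[-0.004,0.026,0],[0,0,0.075],0.8]

```text
t: 7.82
tcp_pos: [0.5889, -0.1015, 0.1441]
ee_rot: [0.821, 0.571, -0.003, 0.002]
ft_force: [-4.4, -8.9, 5.8]
grip_width: 0.0272
finger_force: 40.0
```

>>> jog_arm:
  rows:
    - [[0,0,0],[0,0,0],0.5]
    - [[0,0,0],[0,0,0],0]
    - [[0,0,0],[0,0,0],0]
    - [[0,0,0],[0,0,0],0]
    - [[0,0,0],[0,0,0],0]
    - [[0,0,-0.1],[0,0,0],0]
    - [[0,0,-0.2],[0,0,0],0]
    - [[0,0,-0.3],[0,0,0],0]
    - [[0,0,-0.5],[0,0,0],0]
    - [[0,0,-0.7],[0,0,0],0]
    - [[0,0,-0.7],[0,0,0],0]

```text
t: 9.2
tcp_pos: [0.592, -0.0953, 0.3233]
ee_rot: [0.819, 0.573, 0.003, 0.003]
ft_force: [0.4, 0.3, -0.5]
grip_width: 0.0852
finger_force: 0.0
```

```bash
python3 -c "
from h import *
st()
a,d=manip.camera('scene')
b=cv2.resize(a[145:265,190:310],None,fx=5,fy=5,interpolation=cv2.INTER_CUBIC)
cv2.imwrite('pics/c3.png',b)
w,d=manip.camera('wrist');cv2.imwrite('pics/w3.png',w)"
```

```text
9.2 [ 0.592  -0.0953  0.3233] y ang -20.0 j [ 0.56  0.22 -0.53  1.46  0.11  1.48 -0.32] F [ 0.4  0.3 -0.5] 0.08521868640240655
```

View pics/c3.png

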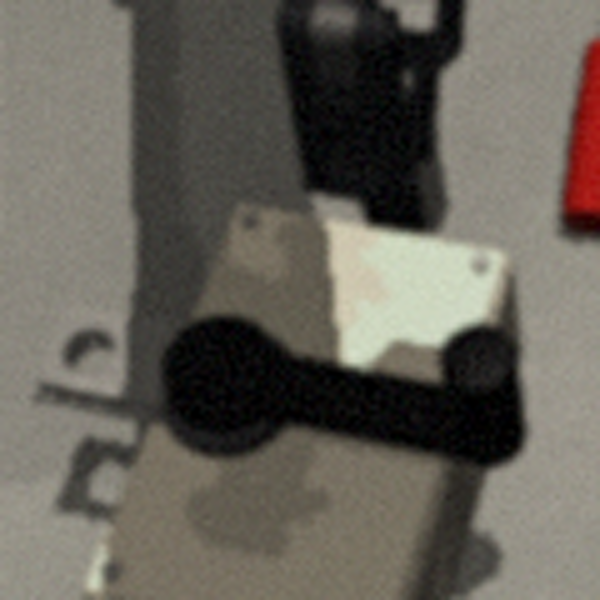

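View pics/w3.png

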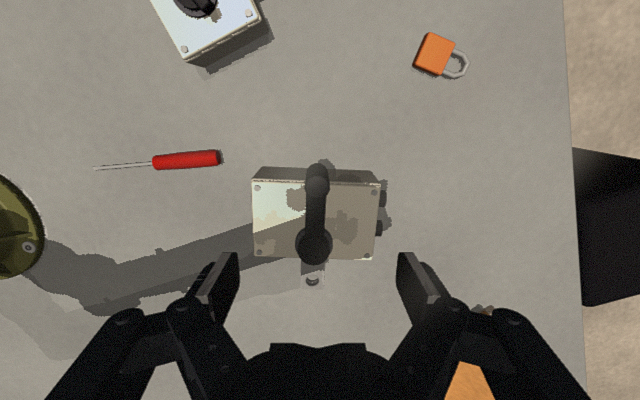

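The hole is now centred near crop (89,353), against (90,350) for OFF. The grip top is at (479,358), and the gripper is well clear above it. I'll check the angle from the grip, then hand in if it agrees.

Run:
```python
from h import *
f=lambda x,y,z:atz("scene",190+x/5,145+y/5,z)[:2]
G=f(479,358,.159);L=f(97,363,.0895);T=f(89,353,.1);G0=f(324,83,.159);T0=f(157,502,.1)
an=lambda v:np.degrees(np.arctan2(v[1],v[0]))
print(G,T,L,np.linalg.norm(T-L),an(G-T),an(G-L),an(G0-T0))
if np.linalg.norm(T-L)<.006 and abs(an(G-T)-an(G-L))<5: print(manip.job_done())
```

```text
[ 0.59391919 -0.09754763] [ 0.53182539 -0.24498032] [ 0.53046829 -0.24448329] 0.0014452592117941859 67.16077550054545 66.64397062675023 148.80806482669564
the job is handed in; nothing more can be done
None
```

The long handle is switched off and released: my last camera measurement puts its tail hole about 1.5 mm from the lug hole (limit 10 mm). The small isolator was never approached, and the job is handed in; no verdict came back.

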